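Check a turned bowl's lacquer with a sprung hand gauge

ROBOT

A 6-joint arm with a two-finger parallel gripper is mounted at the origin on the work surface. World frame = base frame: x ahead of the robot, y to its left, z up, the work surface at z = 0. Lengths are in m, angles in degrees, forces in N, time in s.
With the tool pointing down it reaches from about 0.3 to 0.75 m from the base axis. Payload 8.5 kg.
Tool frame: the origin (TCP) lies midway between the tips of the shut fingers; the grasp point (between the pads) lies grasp_offset behind it (grasp_offset is the distance from the TCP to the grasp point, in m); z points along the fingers, y is the line along which they close (so a half turn about z gives the same grasp; the last joint's range is limited). The gripper opens to 85 mm and grips with 20 to 120 N. Pads are 22 mm wide; open, the fingers measure 114 mm over their backs; the gripper's body (76 mm by 85 mm) begins 54 mm behind the grasp point. The pads swing forward as they close: fully open they stand 13 mm farther back than shut.
Start: joints at [58.081, 21.807, 74.336, -0, 83.858, -12.336], TCP at [0.184, 0.518, 0.231] pointing down, gripper open.
Joint ranges: [-178.18, 178.18], [-50.72, 133.34], [12.68, 142.11], [-81.47, 261.47], [9.98, 163.14], [-165.26, 165.26]. Speed limits (degrees/s): [136.94, 136.94, 180, 180, 180, 180].

INTERFACE

Orientations are given as a 3x3 rotation matrix whose columns are the frame's x, y, z axes.
In Python, from rig import observe, get_image, camera_params, close_job, grasp_offset gives the robot as it stands.
- The arm moves only by the shell command python3 -m handwheel 'ROWS' [OPENING] [FORCE]. ROWS is JSON, a list of rows, each a list of 2 entries, a list of its own where there are three numbers: the shift along the tool's x, y, z as a fraction of full scale, then the turn, a rotation vector about the tool's x, y, z as a fraction of full scale. In form: [[[dx, dy, dz], [ax, ay, az]], ...]. A call has 1 to 10 rows; each row is the pose to reach, as a shift and turn from the pose commanded when the call began, along the tool's axes at that moment, turning the shorter way round; what a row does not reach only later rows make up. Full scale, the value 1, is 0.5 m for a shift and pi rad for a turn. A row lasts 1/10 s, in which the tool goes at most 50 mm and 8.59 degrees, less where a joint would pass 70% of its speed; a pose out of reach is approached as far as the arm can. A call with a number of a shift or a turn outside -1 to 1 is refused whole. A call with a gripper value outside its range is refused whole. OPENING is the opening, from 0 (shut) to 1 (fully open), set as the call begins (- or left out, the last holds). The fingers move at their own pace and stop on an object; FORCE is the grip in N (left out, the last holds). Time passes only in rows, so rows that repeat a pose let the fingers close. It gives the time, the measured TCP pose, the force, the opening and the grip force at its end, in the units of the state.
- observe(): the state, without advancing time (a new reading comes with each control period).
- get_image(name): name is "side" or "top" or "wrist"; returns (picture, depth): 480x640x3 uint8, red, green, blue; 480x640 float32, m along the optical axis (not along the pixel's ray), 0 where there is no reading.
- camera_params(name): a dict with "K" (3x3 intrinsics, pixels), "R" (3x3) and "t" (3): a world point X has camera coordinates R X + t. Camera axes: x right, y down, z forward; pixel columns grow to the right and rows downward; lengths in m; the calibration is good to about 2 mm. A picture is of the moment at which its call begins: read the wrist's pose just before it. camera_params takes no time and is no camera call; for the wrist camera it gives the pose at the moment of the call.
- close_job(): hands the job in; it is judged then, once.
The state is a dict: "time_s": time; "q": joint angles; "qvel": joint speeds; "joint_efforts": joint torques, N m; "position": TCP position; "tool_rot": TCP orientation; "ft_force": force on the tool from outside, world axes, zero at the start; "wrist_torque": the same for the moment, N m; "grip_width": finger opening in m; "gripper_force": force on a finger pad.
Only numpy, scipy, OpenCV 4.12 (cv2) and the standard library are available. Lean on these libraries where they do the work, as an engineer would, in place of code of your own. Each camera call takes 0.05 s, during which the arm holds its last target. There are 200 camera calls.

TASK

Take the orange coating gauge out of its wooden holder, zero it by pressing its tip on the brass pad of the steel block, then measure the bowl by pressing it on the yellow spot and after that on the blue spot inside the bowl. At each of the three hold the gauge square to the surface (within about 15 degrees) and press with about 4 N (between 2 and 6 N, never above 12 N) for half a second; the length of its stem is not known beforehand, so feel for the contact. Then stand the gauge upright in its holder again, fully home and released, without shifting the bowl, the block or the things standing around.

Things in the scene. Friction and masses are not known exactly. Their poses are not given: they have to be found in the camera images.
- probe: the gauge, a loose hand probe standing in the holder, 150 g. Origin: centre of the underside of its collar, z up along the handle. Collar: square aluminium plate 44 x 44 mm, z 0 to 6 mm. Above it the orange square handle 26 x 26 mm, z 6 to 66 mm, sides along x and y: grip it here. Below the collar a black sleeve 16 mm thick and 50 mm long, then the stem and tip, all on the z axis.
- sleeve_end (a point): centre of the sleeve's lower end, 50 mm below the collar's underside. From it comes a 10 mm steel stem with a 7 mm ball tip. The stem is pulled out stiffly to an unknown length that stays as it is: the tip's end lies 98 to 118 mm below the collar's underside. The tip is sprung along the axis: it gives 1 mm per N and bottoms at 10 mm.
- holder: fixed wooden stand for the gauge: foot 90 x 90 x 12 mm, upright square tube 50 x 50 mm outside, 30 x 30 mm hole open at the top, 135 mm high, hole floor 10 mm above the bench. Origin: centre of the underside. The gauge stands with its collar flat on the tube's top (collar underside 135 mm above the origin), stem hanging in the hole; any yaw will do.
- ref_block: loose dark steel reference block 70 x 70 x 25 mm, 0.8 kg, origin at the centre of the underside, with the brass pad on top
- ref_pad: round brass pad 28 mm in diameter in the middle of the steel block. Origin: centre of its top face, 26.5 mm above the bench; z is the outward normal (up).
- bowl: loose turned wooden bowl, 0.7 kg, wood below, dark lacquered rim and inside, 220 mm in diameter, rim 85 mm high, mouth about 196 mm wide. Origin: centre of its foot, z up. Its inside is part of a sphere of radius 128 mm whose lowest point is 24 mm above the origin.
- mark_yellow: round yellow spot 22 mm in diameter on the inside wall of the bowl, 60 mm from its axis and 40 mm above the bench, on a slope of 28 degrees. Origin: centre of the spot's face; z is the outward normal (up and towards the bowl's axis).
- mark_blue: round blue spot, otherwise like the yellow one, 110 degrees clockwise from it (seen from above) about the bowl's axis. Origin: centre of the spot's face; z is the outward normal.
- bottle: bystander: loose amber glass bottle, 64 mm in diameter, 150 mm high, origin at the centre of its underside
- jar: bystander: loose white jar with a black lid, 64 mm in diameter, 60 mm high, origin at the centre of its underside
- brush: bystander: loose flat lacquer brush with a wooden handle, lying flat, 180 mm long along its x axis
Things that resemble listed ones, but are neither listed nor needed, are in the scene too. What is shaped like the probe but green is not meant.

How it is judged:
By the outcome, as a careful person would: the job done as asked, in the order asked, and still so for the second after the job is handed in, with the robot touching nothing.
It also fails if it takes over 72 s, if anything falls off the work surface, if the arm or the gripper's body presses on something with over 40 N, if the wrist force passes 120 N, or if a joint passes its speed limit or range.

## Working session

There is one attempt and no reset: what is moved stays moved. The work goes in short steps, Python scripts to look and compute and a shell command to move; the robot and the scene stay as the last step left them, time stands still between calls to the robot, and variables do not carry over. Pictures are saved under pics/ and viewed, at most 10 in all, crops included, and the job is handed in when it is done.

```bash
ls; mkdir -p pics; python3 - <<'E'
from rig import *
import cv2,numpy as np
s=observe()
print({k:np.round(v,4).tolist() for k,v in s.items()}, grasp_offset)
ims=[]
for n in ["side","top"]:
    p,d=get_image(n); c=camera_params(n); np.savez(f"{n}0.npz",p=p,d=d,**c)
    cv2.imwrite(f"pics/{n}0.png",p[:,:,::-1]); print(n,{k:np.round(v,3).tolist() for k,v in c.items()})
E
```

```text
pics
{'time_s': 0.0, 'q': [58.0819, 21.8389, 74.3853, 0.0005, 83.8588, -12.3381], 'qvel': [0.0368, 0.0401, 0.0157, -0.0319, 0.0105, -0.0663], 'joint_efforts': [-0.001, -44.8449, -23.1269, -0.0003, 0.0049, 0.0], 'position': [0.1842, 0.5179, 0.2307], 'tool_rot': [[-0.9422, 0.3351, -0.0008], [0.3351, 0.9422, -0.0012], [0.0003, -0.0014, -1.0]], 'ft_force': [0.0874, 0.4361, 0.3972], 'wrist_torque': [0.0242, 0.0168, 0.0048], 'gripper_force': 0.0, 'grip_width': 0.0854} 0.0187
side {'K': [[564.904, 0.0, 324.314], [0.0, 564.904, 246.983], [0.0, 0.0, 1.0]], 'R': [[0.853, -0.521, -0.017], [-0.267, -0.409, -0.873], [0.448, 0.749, -0.488]], 't': [-0.434, 0.27, 0.807]}
top {'K': [[523.085, 0.0, 311.01], [0.0, 523.085, 245.49], [0.0, 0.0, 1.0]], 'R': [[-0.025, -1.0, 0.007], [-0.996, 0.024, -0.083], [0.082, -0.009, -0.997]], 't': [0.071, 0.533, 1.261]}
```

View pics/side0.png

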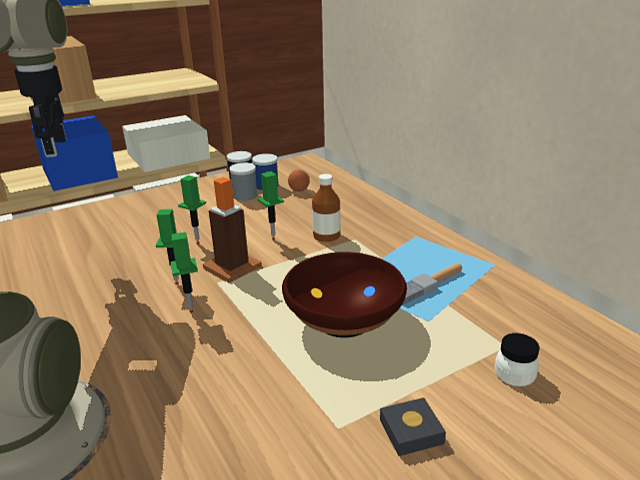

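View pics/top0.png

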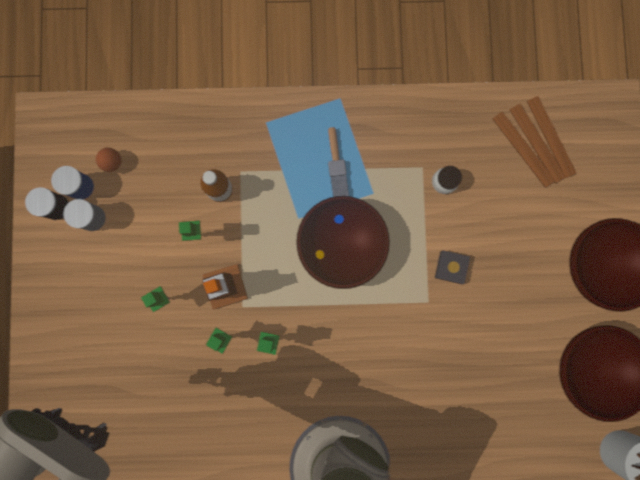

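Side: orange handle at (223,193) in the brown holder, with green look-alikes around it at (190,192), (269,188), (167,228) and (181,253). In the top view orange is at (212,286) and the greens at (190,230), (153,299), (218,340), (268,343). The bowl with spots is at (343,242) (yellow (320,255), blue (339,219)). The plain bowls on the right are decoys. The pad is at (454,267). Only the probe at (212,286) is orange and stands in the holder, so I'll measure it and crop it.

```bash
cat > h.py <<'E'
import numpy as np,cv2
def load(n): return np.load(f"{n}.npz")
def ray(c,uv,z):
    """cast pixel(s) onto plane z"""
    uv=np.atleast_2d(uv).astype(float); C=-c['R'].T@c['t']
    d=(np.linalg.inv(c['K'])@np.c_[uv,np.ones(len(uv))].T).T@c['R']
    return C+d*((z-C[2])/d[:,2])[:,None]
def dep(c,m):
    v,u=np.nonzero(m&(c['d']>0)); z=c['d'][v,u]
    p=(np.linalg.inv(c['K'])@np.c_[u,v,np.ones(len(u))].T)*z
    return (p.T-c['t'])@c['R']
def tri(c1,u1,c2,u2):
    A=[];b=[]
    for c,u in((c1,u1),(c2,u2)):
        C=-c['R'].T@c['t'];d=c['R'].T@np.linalg.inv(c['K'])@np.array([*u,1.]);d/=np.linalg.norm(d)
        P=np.eye(3)-np.outer(d,d);A.append(P);b.append(P@C)
    x=np.linalg.solve(sum(A),sum(b)); return x,[np.linalg.norm(A[i]@x-b[i]) for i in (0,1)]
def mask(p,h0,h1,s=120,v=60,box=None):
    h=cv2.cvtColor(p,cv2.COLOR_RGB2HSV);m=cv2.inRange(h,(h0,s,v),(h1,255,255))>0
    if box: k=np.zeros_like(m);x0,y0,x1,y1=box;k[y0:y1,x0:x1]=1;m&=k
    return m
def cen(m): v,u=np.nonzero(m);return np.array([u.mean(),v.mean()]),len(u)
E
python3 - <<'E'
from h import *
np.set_printoptions(precision=4,suppress=True)
t=load('top0');s=load('side0')
boxes={'yellow':(20,35,(310,245,330,265),(305,283,328,302)),'blue':(100,120,(330,210,348,230),(360,283,380,300)),'pad':(12,30,(444,257,466,277),(400,408,424,428)),'orange':(3,14,(198,270,230,296),(214,176,234,212))}
for k,(a,b,bt,bs) in boxes.items():
    mt=mask(t['p'],a,b,150,90,bt);ms=mask(s['p'],a,b,120,60,bs)
    ct,n1=cen(mt);cs,n2=cen(ms);x,e=tri(t,ct,s,cs)
    print(k,ct,n1,cs,n2,'tri',x,e,'depth top',np.median(dep(t,mt),0),'side',np.median(dep(s,ms),0))
    if k=='orange':
        P=dep(t,mt);print(np.percentile(P[:,2],[5,50,95]))
        q=P[P[:,2]>.192];print('toppts',len(q),q.mean(0),cv2.minAreaRect((q[:,:2]*1000).astype(np.float32)))
        S=dep(s,ms);print('side z',np.percentile(S[:,2],[2,98]))
# bowl rim
B=(np.zeros((480,640),bool));B[180:305,280:405]=1
P=dep(t,B);r=P[(P[:,2]>.080)&(P[:,2]<.092)]
h=(r[:,:2]*1000).astype(np.float32);print('bowl rim',len(r),cv2.minEnclosingCircle(h),r[:,2].mean())
for k,bx in {'g1':(178,218,203,243),'g2':(140,285,170,313),'g3':(205,327,232,355),'g4':(255,332,282,356)}.items():
    m=mask(t['p'],40,80,120,40,bx);P=dep(t,m);q=P[P[:,2]>P[:,2].max()-.01];print(k,q.mean(0),P[:,2].min())
for k,bx in {'holder':(195,260,250,310),'block':(430,245,478,288),'bottle':(195,165,235,203),'jar':(430,163,464,195)}.items():
    B[:]=0;B[bx[1]:bx[3],bx[0]:bx[2]]=1;P=dep(t,B)
    for z0,z1 in((.008,.016),(.022,.03),(.055,.065),(.132,.145),(.145,.155)):
        q=P[(P[:,2]>z0)&(P[:,2]<z1)]
        if len(q)>15: print(k,z0,len(q),cv2.minAreaRect((q[:,:2]*1000).astype(np.float32)))
a=cv2.resize(t['p'][215:365,130:290],None,fx=4,fy=4,interpolation=2);cv2.imwrite('pics/crop1.png',a[:,:,::-1])
E
```

```text
yellow [319.339  254.0847] 59 [316.2    292.6118] 85 tri [0.5132 0.0376 0.0383] [np.float64(0.0015938196604092891), np.float64(0.0015938196604093316)] depth top [0.5117 0.0389 0.0407] side [0.5127 0.0338 0.0409]
blue [338.5    218.6296] 54 [369.0889 290.8556] 90 tri [ 0.5983 -0.0113  0.0388] [np.float64(0.0015855691849648813), np.float64(0.001585569184964762)] depth top [ 0.5966 -0.0103  0.0405] side [ 0.5979 -0.0142  0.0407]
pad [453.4355 266.8387] 62 [411.8127 418.4542] 251 tri [ 0.4746 -0.2894  0.0251] [np.float64(0.001453123056166735), np.float64(0.001453123056166721)] depth top [ 0.4731 -0.2885  0.0264] side [ 0.4739 -0.2918  0.0278]
orange [211.76 284.37] 200 [223.62   192.9782] 550 tri [0.4438 0.2746 0.1692] [np.float64(0.0002747279916169707), np.float64(0.00027472799161706906)] depth top [0.4417 0.2715 0.2006] side [0.4381 0.2591 0.1751]
[0.006  0.2006 0.2049]
toppts 146 [0.4397 0.27   0.2013] ((439.6093444824219, 270.68634033203125), (24.154293060302734, 26.613693237304688), 17.2706241607666)
side z [0.1416 0.2025]
bowl rim 1215 ((537.1054077148438, -16.92986297607422), 109.
[... 915 characters left out ...]
1)
bottle 0.055 23 ((664.7452392578125, 268.7178039550781), (20.490087509155273, 59.689815521240234), 35.34585189819336)
bottle 0.132 16 ((674.4921264648438, 276.6697082519531), (9.570551872253418, 27.33509063720703), 33.49839401245117)
bottle 0.145 133 ((682.4725952148438, 282.03961181640625), (27.528100967407227, 27.0100154876709), 2.5911715030670166)
jar 0.008 22 ((685.7086181640625, -266.4998779296875), (84.83026123046875, 34.152896881103516), 31.49398422241211)
jar 0.022 54 ((682.341552734375, -273.0830993652344), (63.06764221191406, 40.75374221801758), 41.12708282470703)
jar 0.055 412 ((690.2398681640625, -281.60931396484375), (54.265865325927734, 54.88043212890625), 71.93791961669922)
```

View pics/crop1.png

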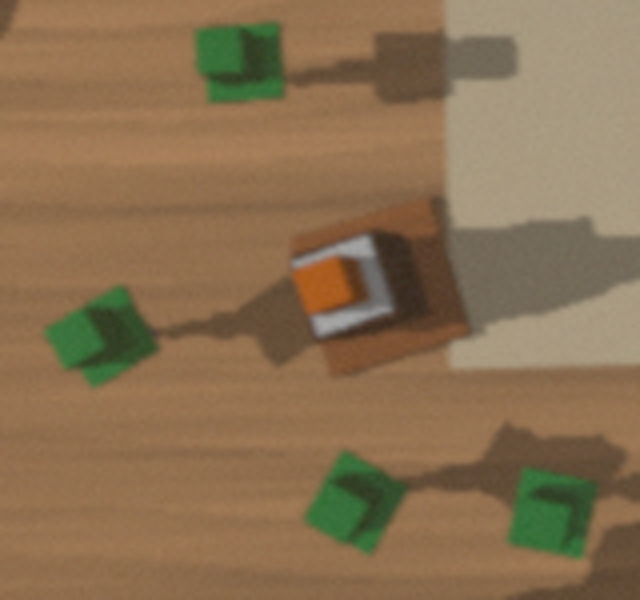

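The crop confirms it: the orange gauge with an aluminium collar stands in the wooden holder (crop (330,283), top px (212,286)). The four greens stand free of it. Next I move above it for a wrist look.

```bash
cat > plan.py <<'E'
import sys,numpy as np
from scipy.spatial.transform import Rotation as Ro
from rig import observe
def Rt(a,n=(0,0,1)):
    """tool rotation: closing axis at world angle a (deg) when vertical, then tilted so that handle axis is n"""
    a=np.radians(a);y=np.array([np.cos(a),np.sin(a),0]);z=np.array([0,0,-1.]);R=np.c_[np.cross(y,z),y,z]
    n=np.array(n,float);n/=np.linalg.norm(n);v=np.cross([0,0,1],n);s=np.linalg.norm(v)
    return R if s<1e-9 else Ro.from_rotvec(v/s*np.arctan2(s,n[2])).as_matrix()@R
def plan(pos,R,s=None,p0=None,R0=None):
    if p0 is None: s=s or observe();p0=s['position'];R0=s['tool_rot']
    p0=np.array(p0);R0=np.array(R0)
    d=R0.T@(np.array(pos)-p0)/.5;w=Ro.from_matrix(R0.T@R).as_rotvec()/np.pi
    print('shift',np.round(d,4).tolist(),'turn',np.round(w,4).tolist(),'| mm',np.round(np.linalg.norm(d)*500,1),'deg',np.round(np.linalg.norm(w)*180,1))
E
python3 - <<'E'
from plan import *
plan((.44,.2708,.30),Rt(16.5)); plan((.44,.2708,.30),Rt(196.5))
E
```

```text
shift [-0.6476, -0.2944, -0.1382] turn [-0.0004, 0.0001, 0.2995] | mm 362.4 deg 53.9
shift [-0.6476, -0.2944, -0.1382] turn [-0.0001, -0.0005, -0.7005] | mm 362.4 deg 126.1
```

```bash
python3 -m handwheel '[[[-0.65,-0.294,-0.138],[0,0,0.3]],[[-0.65,-0.294,-0.138],[0,0,0.3]],[[-0.65,-0.294,-0.138],[0,0,0.3]],[[-0.65,-0.294,-0.138],[0,0,0.3]],[[-0.65,-0.294,-0.138],[0,0,0.3]],[[-0.65,-0.294,-0.138],[0,0,0.3]],[[-0.65,-0.294,-0.138],[0,0,0.3]],[[-0.65,-0.294,-0.138],[0,0,0.3]],[[-0.65,-0.294,-0.138],[0,0,0.3]],[[-0.65,-0.294,-0.138],[0,0,0.3]]]' 1 80
cat > snap.py <<'E'
import sys,numpy as np,cv2
from rig import *
n,out=sys.argv[1:3]
c=camera_params(n);p,d=get_image(n);np.savez(f'{out}.npz',p=p,d=d,**c);cv2.imwrite(f'pics/{out}.png',p[:,:,::-1])
E
python3 snap.py wrist w1
```

```text
time_s: 1.1
position: [0.4405, 0.2712, 0.2999]
tool_rot: [[-0.283, 0.959, -0.001], [0.959, 0.283, 0.0], [0.0, -0.001, -1.0]]
ft_force: [-0.5, -0.8, -0.5]
grip_width: 0.0852
gripper_force: 0.0
```

View pics/w1.png

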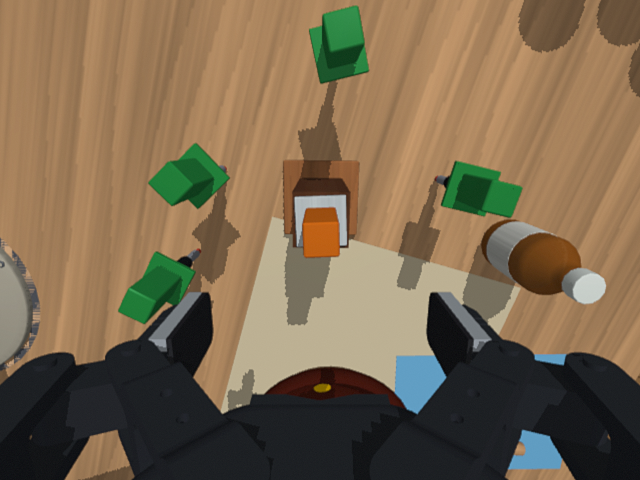

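The gauge's top face is at (321,233), square to the fingers. The open fingers straddle it with the greens clear. I'll refine its position.

```bash
python3 - <<'E'
from h import *
from plan import *
np.set_printoptions(precision=4,suppress=True)
w=load('w1')
m=mask(w['p'],3,14,150,90,(295,200,345,262));P=dep(w,m);q=P[P[:,2]>P[:,2].max()-.006]
print(q.mean(0),len(q),cv2.minAreaRect((q[:,:2]*1000).astype(np.float32)))
B=np.zeros_like(m);B[180:262,285:360]=1;P=dep(w,B);c=P[(P[:,2]>.136)&(P[:,2]<.147)];print('collar',cv2.minAreaRect((c[:,:2]*1000).astype(np.float32)),c[:,2].mean())
E
```

```text
[0.4407 0.272  0.2005] 1287 ((440.79498291015625, 271.4569091796875), (25.605552673339844, 26.07674789428711), 19.382715225219727)
collar ((441.010986328125, 270.6637268066406), (48.297203063964844, 48.75144577026367), 17.597370147705078) 0.1405589463874028
```

```bash
python3 -m handwheel '[[[0,0,0.07],[0,0,-0.005]],[[0,0,0.14],[0,0,-0.005]],[[0,0,0.2],[0,0,-0.005]],[[0,0,0.25],[0,0,-0.005]],[[0,0,0.275],[0,0,-0.005]],[[0,0,0.288],[0,0,-0.005]],[[0,0,0.29],[0,0,-0.005]],[[0,0,0.29],[0,0,-0.005]]]' 1 80
python3 -m handwheel '[[[0,0,0],[0,0,0]],[[0,0,0],[0,0,0]],[[0,0,0],[0,0,0]],[[0,0,0],[0,0,0]],[[0,0,0],[0,0,0]],[[0,0,0],[0,0,0]],[[0,0,0],[0,0,0]],[[0,0,0],[0,0,0]]]' 0 80
```

```text
time_s: 1.95
position: [0.4411, 0.2713, 0.1559]
tool_rot: [[-0.299, 0.954, 0.001], [0.954, 0.299, 0.0], [0.0, 0.001, -1.0]]
ft_force: [0.0, -0.2, -0.5]
grip_width: 0.0853
gripper_force: 0.0
time_s: 2.75
position: [0.4415, 0.2708, 0.1557]
tool_rot: [[-0.298, 0.955, 0.001], [0.955, 0.298, 0.0], [-0.0, 0.001, -1.0]]
ft_force: [0.5, -0.1, 5.7]
grip_width: 0.0251
gripper_force: 79.0
```

```bash
python3 -m handwheel '[[[0,0,-0.01],[0,0,0]],[[0,0,-0.04],[0,0,0]],[[0,0,-0.09],[0,0,0]],[[0,0,-0.14],[0,0,0]],[[0,0,-0.2],[0,0,0]],[[0,0,-0.26],[0,0,0]],[[0,0,-0.31],[0,0,0]],[[0,0,-0.33],[0,0,0]],[[0,0,-0.34],[0,0,0]],[[0,0,-0.34],[0,0,0]]]' - 80
python3 - <<'E'
from plan import *
plan((.474,-.289,.325),Rt(17.3))
s=observe();print(s['q'],s['ft_force'])
E
```

```text
time_s: 3.75
position: [0.4411, 0.2707, 0.3247]
tool_rot: [[-0.298, 0.955, -0.001], [0.955, 0.298, -0.0], [-0.0, -0.001, -1.0]]
ft_force: [-0.6, 0.3, -1.6]
grip_width: 0.025
gripper_force: 78.4
shift [-1.0882, -0.2704, -0.0003] turn [-0.0004, 0.0, 0.0001] | mm 560.6 deg 0.1
[ 1.84119335e+01  1.56178431e+01  6.82923769e+01 -1.05756679e-03
  9.61562226e+01  1.09577489e+00] [-0.6333602   0.34415426 -1.57069718]
```

```bash
python3 -m handwheel '[[[-0.04,-0.01,0],[0,0,0]],[[-0.11,-0.027,0],[0,0,0]],[[-0.2,-0.05,0],[0,0,0]],[[-0.29,-0.072,0],[0,0,0]],[[-0.38,-0.094,0],[0,0,0]],[[-0.47,-0.117,0],[0,0,0]],[[-0.56,-0.139,0],[0,0,0]],[[-0.65,-0.161,0],[0,0,0]],[[-0.74,-0.184,0],[0,0,0]],[[-0.83,-0.206,0],[0,0,0]]]' - 80
python3 -m handwheel '[[[-0.08,-0.02,0],[0,0,0]],[[-0.15,-0.038,0],[0,0,0]],[[-0.21,-0.053,0],[0,0,0]],[[-0.25,-0.063,0],[0,0,0]],[[-0.258,-0.064,0],[0,0,0]],[[-0.258,-0.064,0],[0,0,0]],[[-0.258,-0.064,0],[0,0,0]]]' - 80
python3 snap.py wrist w2; python3 -c "
from rig import *;print(observe()['q'],observe()['ft_force'])"
```

```text
time_s: 4.75
position: [0.4658, -0.1579, 0.3239]
tool_rot: [[-0.297, 0.955, -0.002], [0.955, 0.297, 0.002], [0.002, -0.002, -1.0]]
ft_force: [0.6, 0.7, -1.6]
grip_width: 0.025
gripper_force: 78.5
time_s: 5.45
position: [0.4743, -0.2878, 0.3249]
tool_rot: [[-0.298, 0.954, -0.001], [0.954, 0.298, 0.001], [0.001, -0.0, -1.0]]
ft_force: [-0.0, -0.5, -0.9]
grip_width: 0.0249
gripper_force: 78.5
[-4.34690056e+01  1.96478292e+01  6.23603223e+01  9.85873451e-03
  9.80230940e+01 -6.08483663e+01] [-0.02883586 -0.3885046  -1.54990729]
```

View pics/w2.png

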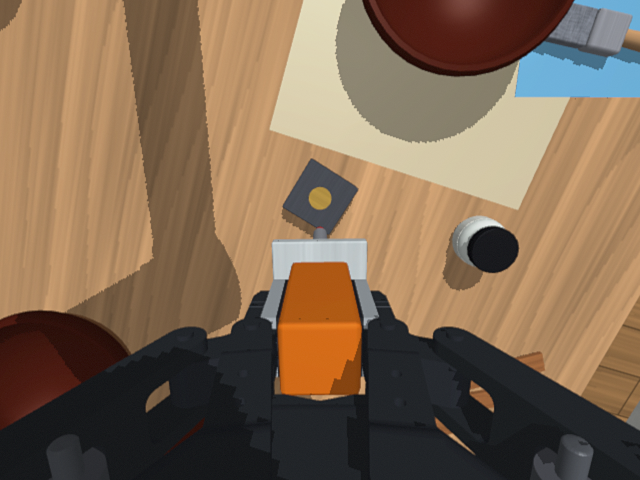

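The gauge is held straight, its tip just visible at (320,232), and the pad is at (320,198). I'll measure both.

```bash
python3 - <<'E'
from h import *
from plan import *
np.set_printoptions(precision=4,suppress=True)
w=load('w2')
m=mask(w['p'],15,30,100,80,(300,180,340,218));c,n=cen(m);print(c,n,ray(w,c,.0265),np.median(dep(w,m),0))
B=np.zeros_like(m);B[222:240,308:333]=1;P=dep(w,B);q=P[(P[:,2]>.12)];print(len(q),q.min(0),q.mean(0),q.max(0))
o=q[np.argsort(q[:,2])][:12];print(o)
E
```

```text
[319.5419 197.9113] 406 [[ 0.4744 -0.2889  0.0265]] [ 0.4744 -0.289   0.0261]
172 [ 0.4623 -0.2877  0.2009] [ 0.4719 -0.2807  0.2375] [ 0.4778 -0.2644  0.308 ]
[[ 0.4732 -0.2839  0.2009]
 [ 0.4725 -0.2841  0.201 ]
 [ 0.4719 -0.2849  0.2019]
 [ 0.4712 -0.2851  0.202 ]
 [ 0.4748 -0.2838  0.2025]
 [ 0.474  -0.2838  0.2034]
 [ 0.4727 -0.2823  0.2113]
 [ 0.472  -0.2825  0.2115]
 [ 0.4692 -0.2857  0.2115]
 [ 0.4708 -0.2835  0.2118]
 [ 0.4696 -0.2847  0.2118]
 [ 0.4768 -0.2832  0.2122]]
```

```bash
python3 -m handwheel '[[[-0.003,-0.001,0.06],[0,0,0]],[[-0.003,-0.001,0.13],[0,0,0]],[[-0.003,-0.001,0.2],[0,0,0]],[[-0.003,-0.001,0.26],[0,0,0]],[[-0.003,-0.001,0.29],[0,0,0]],[[-0.003,-0.001,0.304],[0,0,0]],[[-0.003,-0.001,0.31],[0,0,0]],[[-0.003,-0.001,0.31],[0,0,0]],[[-0.003,-0.001,0.31],[0,0,0]]]' - 80
python3 -m handwheel '[[[0,0,0.004],[0,0,0]],[[0,0,0.008],[0,0,0]],[[0,0,0.008],[0,0,0]]]'
python3 -m handwheel '[[[0,0,0.003],[0,0,0]],[[0,0,0.006],[0,0,0]],[[0,0,0.006],[0,0,0]]]'
python3 -m handwheel '[[[0,0,0.003],[0,0,0]],[[0,0,0.006],[0,0,0]],[[0,0,0.006],[0,0,0]]]'
```

```text
time_s: 6.4
position: [0.4746, -0.2905, 0.1713]
tool_rot: [[-0.298, 0.955, 0.001], [0.955, 0.298, -0.001], [-0.002, 0.001, -1.0]]
ft_force: [-0.0, 0.3, -1.4]
grip_width: 0.0253
gripper_force: 78.6
time_s: 6.7
position: [0.4742, -0.2903, 0.1662]
tool_rot: [[-0.298, 0.955, -0.0], [0.955, 0.298, 0.0], [0.0, -0.0, -1.0]]
ft_force: [0.1, -0.1, -1.3]
grip_width: 0.0245
gripper_force: 78.6
time_s: 7.0
position: [0.4742, -0.2903, 0.1631]
tool_rot: [[-0.298, 0.955, -0.0], [0.955, 0.298, 0.0], [0.0, -0.0, -1.0]]
ft_force: [-0.2, -0.3, -1.8]
grip_width: 0.0254
gripper_force: 78.6
time_s: 7.3
position: [0.4742, -0.2903, 0.1601]
tool_rot: [[-0.298, 0.955, -0.0], [0.955, 0.298, 0.0], [0.0, -0.0, -1.0]]
ft_force: [1.0, -0.1, -0.9]
grip_width: 0.025
gripper_force: 78.6
```

```bash
python3 -m handwheel '[[[0,0,0.003],[0,0,0]],[[0,0,0.006],[0,0,0]],[[0,0,0.006],[0,0,0]]]' | egrep 'pos|ft'
python3 -m handwheel '[[[0,0,0.002],[0,0,0]],[[0,0,0.004],[0,0,0]],[[0,0,0.004],[0,0,0]]]' | egrep 'pos|ft'
```

```text
position: [0.4742, -0.2903, 0.1571]
ft_force: [0.3, -0.4, -0.6]
position: [0.4742, -0.2903, 0.1552]
ft_force: [0.7, 0.4, -1.7]
```

```bash
python3 -m handwheel '[[[0,0,0.002],[0,0,0]],[[0,0,0.004],[0,0,0]],[[0,0,0.004],[0,0,0]]]' | egrep 'pos|ft'
python3 -m handwheel '[[[0,0,0.002],[0,0,0]],[[0,0,0.004],[0,0,0]],[[0,0,0.004],[0,0,0]]]' | egrep 'pos|ft'
```

```text
position: [0.4742, -0.2903, 0.1532]
ft_force: [-0.3, -0.4, -1.7]
position: [0.4743, -0.2904, 0.1514]
ft_force: [-0.4, 0.1, -0.1]
```

```bash
python3 -m handwheel '[[[0,0,0.002],[0,0,0]],[[0,0,0.003],[0,0,0]],[[0,0,0.003],[0,0,0]]]' | egrep 'pos|ft|time'; python3 -m handwheel '[[[0,0,0],[0,0,0]]]' | egrep 'pos|ft'; python3 -m handwheel '[[[0,0,0],[0,0,0]]]' | egrep 'pos|ft'
```

```text
time_s: 8.8
position: [0.4743, -0.2904, 0.1499]
ft_force: [-0.3, 0.6, 1.9]
position: [0.4743, -0.2904, 0.15]
ft_force: [0.3, 0.2, 1.8]
position: [0.4743, -0.2904, 0.1499]
ft_force: [0.8, 0.1, 1.7]
```

```bash
python3 -m handwheel '[[[0,0,0.0014],[0,0,0]],[[0,0,0.0014],[0,0,0]],[[0,0,0.0014],[0,0,0]],[[0,0,0.0014],[0,0,0]],[[0,0,0.0014],[0,0,0]],[[0,0,0.0014],[0,0,0]],[[0,0,0.0014],[0,0,0]],[[0,0,0.0014],[0,0,0]]]' | egrep 'pos|ft|time'; python3 -m handwheel '[[[0,0,0],[0,0,0]]]' | egrep 'pos|ft'
python3 -m handwheel '[[[0,0,-0.02],[0,0,0]],[[0,0,-0.07],[0,0,0]],[[0,0,-0.14],[0,0,0]],[[0,0,-0.22],[0,0,0]],[[0,0,-0.3],[0,0,0]],[[0,0,-0.36],[0,0,0]],[[0,0,-0.4],[0,0,0]],[[0,0,-0.4],[0,0,0]]]' | egrep 'pos|ft|time'
python3 - <<'E'
from h import *
from plan import *
np.set_printoptions(precision=4,suppress=True)
# bowl centre from spots: average of views
Y=np.array([.5126,.0375]);B=np.array([.5977,-.0115]);C=np.array([.5371,-.0169])
print(np.linalg.norm(Y-C),np.linalg.norm(B-C),np.degrees(np.arctan2(*(Y-C)[::-1])),np.degrees(np.arctan2(*(B-C)[::-1])))
plan((.537,-.017,.36),Rt(17.3))
E
```

```text
time_s: 9.8
position: [0.4743, -0.2904, 0.1492]
ft_force: [-0.9, 1.0, 2.0]
position: [0.4743, -0.2904, 0.1492]
ft_force: [-0.1, 0.2, 1.6]
time_s: 10.7
position: [0.4745, -0.2906, 0.352]
ft_force: [0.9, 0.2, -1.8]
0.05966246726376646 0.06084011834308015 114.2452602672025 5.092115124498962
shift [0.485, 0.2822, -0.0176] turn [0.0008, 0.0014, 0.0001] | mm 280.7 deg 0.3
```

```bash
python3 -m handwheel '[[[0.04,0.023,-0.01],[0,0,0]],[[0.1,0.058,-0.016],[0,0,0]],[[0.18,0.105,-0.016],[0,0,0]],[[0.26,0.151,-0.016],[0,0,0]],[[0.34,0.198,-0.016],[0,0,0]],[[0.42,0.244,-0.016],[0,0,0]],[[0.47,0.273,-0.016],[0,0,0]],[[0.485,0.282,-0.016],[0,0,0]],[[0.485,0.282,-0.016],[0,0,0]],[[0.485,0.282,-0.016],[0,0,0]]]' | egrep 'pos|ft|time'
python3 snap.py wrist w3; python3 - <<'E'
from h import *
np.set_printoptions(precision=4,suppress=True)
w=load('w3');R,Kk,t=w['R'],w['K'],w['t']
for k,a,b,g in(('y',20,35,(.5126,.0375,.04)),('b',100,120,(.5977,-.0115,.04))):
    u=Kk@(R@np.array(g)+t);u=u[:2]/u[2];x,y=u.astype(int)
    m=mask(w['p'],a,b,120,70,(max(x-35,0),max(y-35,0),x+35,y+35))
    if m.sum(): c,n=cen(m);print(k,u,c,n,ray(w,c,.040),np.median(dep(w,m),0),dep(w,m).mean(0))
    else: print(k,u,'none')
E
```

```text
time_s: 11.7
position: [0.5365, -0.0178, 0.3564]
ft_force: [0.7, -0.7, -0.8]
y [314.8073 146.5199] [314.4444 146.8929] 252 [[0.5123 0.0369 0.04  ]] [0.5123 0.037  0.0395] [0.5123 0.0369 0.0396]
b [366.7056 204.0603] [366.4236 204.0742] 229 [[ 0.5974 -0.0116  0.04  ]] [ 0.5974 -0.0117  0.0395] [ 0.5974 -0.0117  0.0397]
```

View pics/w3.png

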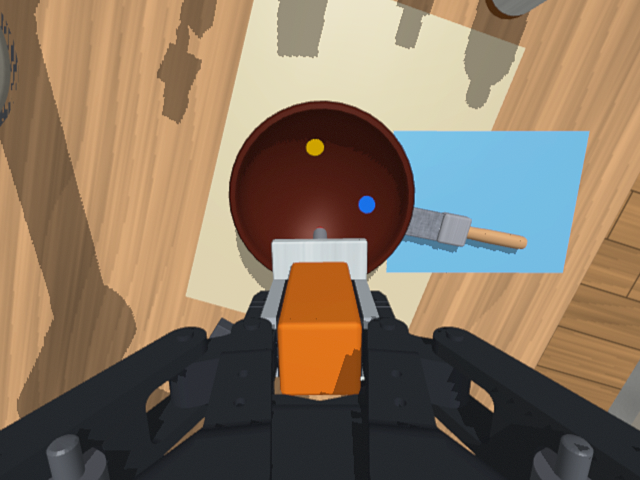

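Yellow is at (315,147) and blue at (366,204) in the wrist view. The bowl is empty and the brush handle is clear. I'll plan the tilted approaches.

```bash
cat > sp.py <<'E'
from plan import *
Y=np.array([.5123,.0370,.040]);B=np.array([.5974,-.0117,.040]);L=.1264
m=(Y+B)/2;d=(B-Y)/np.linalg.norm(B-Y);p=np.array([d[1],-d[0],0]);C=m+p*.060*np.cos(np.radians(55));C[2]=.152
nY=(C-Y)/np.linalg.norm(C-Y);nB=(C-B)/np.linalg.norm(C-B)
E
python3 - <<'E'
from sp import *
print('C',C,np.linalg.norm(C-Y),nY,nB)
plan(Y+nY*(L+.05),Rt(17.3,nY)); print(Y+nY*(L+.05), Rt(17.3,nY).round(3).tolist())
E
```

```text
C [ 0.53775669 -0.01721942  0.152     ] 0.1270109788247213 [ 0.20042903 -0.42688768  0.88181353] [-0.46959179 -0.04345626  0.88181353]
shift [-0.0452, 0.0096, 0.3221] turn [0.0211, 0.1548, -0.0005] | mm 162.7 deg 28.1
[ 0.54765568 -0.03830299  0.19555191] [[-0.248, 0.948, -0.2], [0.849, 0.312, 0.427], [0.467, -0.064, -0.882]]
```

```bash
python3 -m handwheel '[[[-0.01,0.002,0.02],[0.005,0.037,0]],[[-0.02,0.004,0.06],[0.01,0.075,0]],[[-0.03,0.006,0.12],[0.015,0.112,0]],[[-0.04,0.008,0.18],[0.02,0.14,0]],[[-0.045,0.0096,0.24],[0.021,0.155,0]],[[-0.045,0.0096,0.29],[0.021,0.155,0]],[[-0.045,0.0096,0.315],[0.021,0.155,0]],[[-0.045,0.0096,0.322],[0.021,0.155,0]],[[-0.045,0.0096,0.322],[0.021,0.155,0]],[[-0.045,0.0096,0.322],[0.021,0.155,0]]]' | egrep 'pos|ft|time|rot'
python3 - <<'E'
from sp import *
from rig import *
s=observe();p=np.array(s['position']);R=np.array(s['tool_rot']);z=R[:,2]
print(s['q'])
print('tip',p+L*z,'gap along axis',(Y-(p+L*z))@z,'lateral miss (tool)',R.T@(Y-p), 'angle',np.degrees(np.arccos(-z@nY)))
E
```

```text
time_s: 12.75
position: [0.5484, -0.0371, 0.1975]
tool_rot: [[-0.249, 0.948, -0.197], [0.849, 0.312, 0.427], [0.466, -0.061, -0.883]]
ft_force: [-0.4, 0.1, -1.4]
[-24.75716152  31.30316385  69.03341581  18.09078443 101.17177
 -41.96753057]
tip [0.52341651 0.01680252 0.08589115] gap along axis 0.05131599094836929 lateral miss (tool) [-0.00146817 -0.00142336  0.17771599] angle 0.17781063901576302
```

```bash
cat > f.py <<'E'
from rig import observe
import numpy as np
s=observe();z=np.array(s['tool_rot'])[:,2];f=np.array(s['ft_force'])-[0,0,-1.5]
print(round(s['time_s'],2),np.round(s['position'],4),'axial N',round(float(-f@z),2),'f',np.round(f,1))
E
python3 -m handwheel '[[[-0.003,-0.003,0.02],[0,0,0]],[[-0.003,-0.003,0.05],[0,0,0]],[[-0.003,-0.003,0.075],[0,0,0]],[[-0.003,-0.003,0.086],[0,0,0]],[[-0.003,-0.003,0.088],[0,0,0]],[[-0.003,-0.003,0.088],[0,0,0]]]' >/dev/null; python3 f.py
python3 -m handwheel '[[[0,0,0.003],[0,0,0]],[[0,0,0.006],[0,0,0]],[[0,0,0.006],[0,0,0]]]' >/dev/null; python3 f.py
python3 -m handwheel '[[[0,0,0.002],[0,0,0]],[[0,0,0.004],[0,0,0]],[[0,0,0.004],[0,0,0]]]' >/dev/null; python3 f.py
```

```text
13.35 [ 0.5383 -0.0199  0.1571] axial N 0.61 f [0.3 0.2 0.7]
13.65 [ 0.5375 -0.0186  0.1541] axial N 0.02 f [0.1 0.1 0.1]
13.95 [ 0.5371 -0.0177  0.1522] axial N 0.26 f [0.9 0.2 0.2]
```

```bash
python3 -m handwheel '[[[0,0,0.002],[0,0,0]],[[0,0,0.004],[0,0,0]],[[0,0,0.004],[0,0,0]]]' >/dev/null; python3 f.py
python3 -m handwheel '[[[0,0,0.002],[0,0,0]],[[0,0,0.003],[0,0,0]],[[0,0,0.003],[0,0,0]]]' >/dev/null; python3 f.py;python3 -m handwheel '[[[0,0,0],[0,0,0]]]' >/dev/null; python3 f.py
```

```text
14.25 [ 0.5368 -0.0169  0.1506] axial N 1.56 f [-0.1 -0.3  1.7]
14.55 [ 0.5365 -0.0163  0.1493] axial N 2.38 f [-0.  -0.8  2.3]
14.65 [ 0.5365 -0.0163  0.1493] axial N 2.82 f [-0.1 -1.3  2.6]
```

```bash
python3 -m handwheel '[[[0,0,0.0026],[0,0,0]],[[0,0,0.0026],[0,0,0]],[[0,0,0.0026],[0,0,0]],[[0,0,0.0026],[0,0,0]]]' >/dev/null; python3 f.py
python3 -m handwheel '[[[0,0,0],[0,0,0]],[[0,0,0],[0,0,0]],[[0,0,0],[0,0,0]],[[0,0,0],[0,0,0]]]'>/dev/null; python3 f.py
python3 -m handwheel '[[[0,0,0],[0,0,0]],[[0,0,0],[0,0,0]],[[0,0,0],[0,0,0]]]'>/dev/null; python3 f.py
python3 - <<'E'
from sp import *
from rig import *
s=observe();p=np.array(s['position']);R=np.array(s['tool_rot']);z=R[:,2]
print('lateral of Y in tool',R.T@(Y-p),'angle',np.degrees(np.arccos(-z@nY)))
E
```

```text
15.05 [ 0.5363 -0.0157  0.1482] axial N 4.51 f [ 0.4 -1.7  4.2]
15.45 [ 0.5362 -0.0157  0.1481] axial N 3.73 f [ 0.7 -2.   3.1]
15.75 [ 0.5362 -0.0157  0.1481] axial N 3.74 f [ 0.9 -1.4  3.3]
lateral of Y in tool [1.16918057e-04 6.14992103e-04 1.22621563e-01] angle 0.05971130163828251
```

```bash
python3 -m handwheel '[[[0,0,-0.01],[0,0,0]],[[0,0,-0.04],[0,0,0]],[[0,0,-0.09],[0,0,0]],[[0,0,-0.14],[0,0,0]],[[0,0,-0.17],[0,0,0]],[[0,0,-0.18],[0,0,0]],[[0,0,-0.18],[0,0,0]]]' >/dev/null; python3 f.py
python3 - <<'E'
from sp import *
plan(B+nB*(L+.05),Rt(17.3,nB)); print(B+nB*(L+.05), Rt(17.3,nB).round(3).tolist())
E
```

```text
16.45 [ 0.5541 -0.0542  0.2273] axial N -0.51 f [-0.1  0.2 -0.5]
shift [0.049, -0.0492, 0.1016] turn [-0.1716, -0.185, -0.0364] | mm 61.5 deg 45.9
[ 0.51456401 -0.01936569  0.19555191] [[-0.273, 0.84, 0.47], [0.957, 0.287, 0.043], [-0.098, 0.461, -0.882]]
```

```bash
python3 -m handwheel '[[[0.008,-0.008,0],[-0.028,-0.03,-0.006]],[[0.016,-0.016,0],[-0.056,-0.061,-0.012]],[[0.024,-0.024,0],[-0.085,-0.092,-0.018]],[[0.032,-0.032,0.01],[-0.114,-0.123,-0.024]],[[0.04,-0.04,0.03],[-0.143,-0.154,-0.03]],[[0.047,-0.047,0.06],[-0.165,-0.178,-0.035]],[[0.049,-0.049,0.09],[-0.1716,-0.185,-0.0364]],[[0.049,-0.049,0.1],[-0.1716,-0.185,-0.0364]],[[0.049,-0.049,0.1],[-0.1716,-0.185,-0.0364]],[[0.049,-0.049,0.1],[-0.1716,-0.185,-0.0364]]]' >/dev/null; python3 f.py
python3 - <<'E'
from sp import *
from rig import *
s=observe();p=np.array(s['position']);R=np.array(s['tool_rot']);z=R[:,2]
print(np.round(s['q'],1))
print('tip',p+L*z,'gap along axis',(B-(p+L*z))@z,'in tool',R.T@(B-p), 'angle',np.degrees(np.arccos(-z@nB)))
E
```

```text
17.45 [ 0.5156 -0.0201  0.1966] axial N 0.4 f [-0.   0.6  0.5]
[-21.8  10.5 103.1  18.6  42.5 -50.2]
tip [ 0.57499764 -0.01453524  0.08516886] gap along axis 0.050473719949193904 in tool [ 0.00102193 -0.00122051  0.17687372] angle 0.016817560830965618
```

```bash
python3 -m handwheel '[[[0.002,-0.0024,0.02],[0,0,0]],[[0.002,-0.0024,0.05],[0,0,0]],[[0.002,-0.0024,0.075],[0,0,0]],[[0.002,-0.0024,0.087],[0,0,0]],[[0.002,-0.0024,0.09],[0,0,0]],[[0.002,-0.0024,0.09],[0,0,0]]]' >/dev/null; python3 f.py
python3 -m handwheel '[[[0,0,0.003],[0,0,0]],[[0,0,0.006],[0,0,0]],[[0,0,0.006],[0,0,0]]]' >/dev/null; python3 f.py
python3 -m handwheel '[[[0,0,0.002],[0,0,0]],[[0,0,0.004],[0,0,0]],[[0,0,0.004],[0,0,0]]]' >/dev/null; python3 f.py
python3 -m handwheel '[[[0,0,0.002],[0,0,0]],[[0,0,0.004],[0,0,0]],[[0,0,0.004],[0,0,0]]]' >/dev/null; python3 f.py
```

```text
18.05 [ 0.5349 -0.0171  0.1559] axial N -0.14 f [ 0.   0.1 -0.1]
18.35 [ 0.5362 -0.017   0.1535] axial N -0.35 f [-0.1  0.3 -0.5]
18.65 [ 0.5371 -0.0168  0.1515] axial N 0.08 f [-0.6 -0.4 -0.2]
18.95 [ 0.5381 -0.0168  0.1498] axial N 1.57 f [-0.7 -0.5  1.4]
```

```bash
python3 -m handwheel '[[[0,0,0.002],[0,0,0]],[[0,0,0.004],[0,0,0]],[[0,0,0.004],[0,0,0]]]' >/dev/null; python3 f.py
python3 -m handwheel '[[[0,0,0.0008],[0,0,0]],[[0,0,0.0008],[0,0,0]],[[0,0,0.0008],[0,0,0]],[[0,0,0.0008],[0,0,0]]]' >/dev/null; python3 f.py
python3 -m handwheel '[[[0,0,0],[0,0,0]],[[0,0,0],[0,0,0]],[[0,0,0],[0,0,0]],[[0,0,0],[0,0,0]]]'>/dev/null; python3 f.py
python3 -m handwheel '[[[0,0,0],[0,0,0]],[[0,0,0],[0,0,0]],[[0,0,0],[0,0,0]]]'>/dev/null; python3 f.py
python3 - <<'E'
from sp import *
from rig import *
s=observe();p=np.array(s['position']);R=np.array(s['tool_rot']);z=R[:,2]
print('B in tool',R.T@(B-p),'angle',np.degrees(np.arccos(-z@nB)))
E
```

```text
19.25 [ 0.539  -0.0167  0.1481] axial N 3.03 f [-1.1 -0.3  2.8]
19.65 [ 0.5392 -0.0167  0.1478] axial N 3.48 f [-1.4  0.4  3.2]
20.05 [ 0.5392 -0.0167  0.1478] axial N 3.59 f [-1.5 -0.8  3.3]
20.35 [ 0.5392 -0.0167  0.1478] axial N 4.3 f [-1.4 -0.2  4.1]
B in tool [-0.0005586   0.00056356  0.12258257] angle 0.01644453250599594
```

```bash
python3 -m handwheel '[[[0,0,-0.01],[0,0,0]],[[0,0,-0.04],[0,0,0]],[[0,0,-0.09],[0,0,0]],[[0,0,-0.15],[0,0,0]],[[0,0,-0.21],[0,0,0]],[[0,0,-0.25],[0,0,0]],[[0,0,-0.26],[0,0,0]],[[0,0,-0.26],[0,0,0]]]' >/dev/null; python3 f.py
python3 - <<'E'
from plan import *
plan((.4413,.2708,.325),Rt(17.35))
E
```

```text
21.15 [ 0.4779 -0.0224  0.2625] axial N -0.16 f [ 0.2  0.6 -0. ]
shift [0.5688, 0.1644, -0.1193] turn [0.1531, 0.0328, -0.0003] | mm 302.0 deg 28.2
```

```bash
python3 -m handwheel '[[[0.04,0.012,-0.03],[0.038,0.008,0]],[[0.1,0.029,-0.06],[0.076,0.016,0]],[[0.18,0.052,-0.09],[0.115,0.025,0]],[[0.26,0.075,-0.119],[0.14,0.03,0]],[[0.34,0.098,-0.119],[0.153,0.033,0]],[[0.42,0.121,-0.119],[0.153,0.033,0]],[[0.5,0.144,-0.119],[0.153,0.033,0]],[[0.55,0.159,-0.119],[0.153,0.033,0]],[[0.569,0.1644,-0.119],[0.153,0.033,0]],[[0.569,0.1644,-0.119],[0.153,0.033,0]]]' >/dev/null
python3 -m handwheel '[[[0,0,0],[0,0,0]],[[0,0,0],[0,0,0]],[[0,0,0],[0,0,0]]]'
python3 - <<'E'
from plan import *
plan((.4413,.2708,.325),Rt(17.35)); plan((.4413,.2708,.1567),Rt(17.35))
E
python3 snap.py wrist w4; python3 snap.py side s4
```

```text
time_s: 22.45
position: [0.4417, 0.27, 0.3249]
tool_rot: [[-0.297, 0.955, -0.0], [0.955, 0.297, 0.001], [0.001, -0.0, -1.0]]
ft_force: [0.1, -0.6, -1.3]
grip_width: 0.0253
gripper_force: 79.1
shift [0.0018, -0.0003, -0.0003] turn [0.0, -0.0004, -0.0006] | mm 0.9 deg 0.1
shift [0.0013, -0.0003, 0.3363] turn [0.0, -0.0004, -0.0006] | mm 168.2 deg 0.1
```

View pics/w4.png

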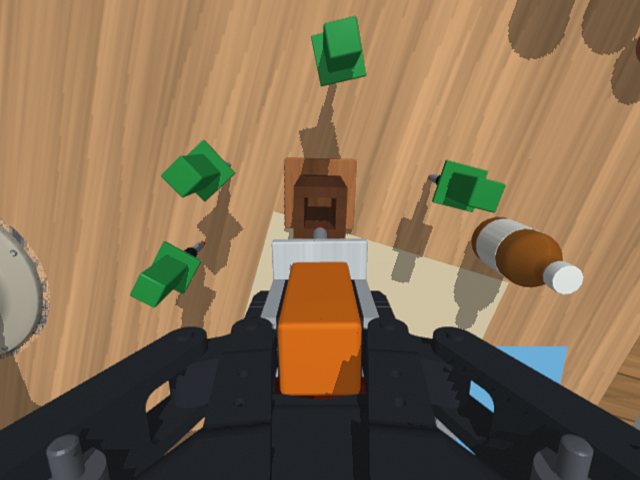

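The hole is at (320,210), the tip hangs in line with it at (320,234), and the greens are unmoved. I'll lower it in, watching the force partway.

```bash
python3 -m handwheel '[[[0.0016,0,0.03],[0,0,0]],[[0.0016,0,0.07],[0,0,0]],[[0.0016,0,0.1],[0,0,0]],[[0.0016,0,0.12],[0,0,0]],[[0.0016,0,0.14],[0,0,0]],[[0.0016,0,0.16],[0,0,0]],[[0.0016,0,0.16],[0,0,0]]]' >/dev/null; python3 f.py
python3 -m handwheel '[[[0,0,0.03],[0,0,0]],[[0,0,0.06],[0,0,0]],[[0,0,0.09],[0,0,0]],[[0,0,0.12],[0,0,0]],[[0,0,0.145],[0,0,0]],[[0,0,0.16],[0,0,0]],[[0,0,0.168],[0,0,0]],[[0,0,0.17],[0,0,0]],[[0,0,0.17],[0,0,0]]]' >/dev/null; python3 f.py
python3 -m handwheel '[[[0,0,0.002],[0,0,0]],[[0,0,0.003],[0,0,0]],[[0,0,0.003],[0,0,0]]]'>/dev/null; python3 f.py
```

```text
23.25 [0.4408 0.2716 0.2437] axial N 0.17 f [0.4 0.6 0.2]
24.15 [0.4414 0.272  0.1602] axial N -0.13 f [ 0.1 -0.5 -0.1]
24.45 [0.4412 0.2719 0.1585] axial N -0.54 f [-1.  -0.1 -0.5]
```

```bash
python3 -m handwheel '[[[0,0,0.002],[0,0,0]],[[0,0,0.003],[0,0,0]],[[0,0,0.003],[0,0,0]]]'>/dev/null; python3 f.py
python3 -m handwheel '[[[0,0,0.001],[0,0,0]],[[0,0,0.002],[0,0,0]],[[0,0,0.002],[0,0,0]]]'>/dev/null; python3 f.py
```

```text
24.75 [0.4411 0.2719 0.1568] axial N 0.08 f [ 0.7 -0.2  0.1]
25.05 [0.4411 0.2719 0.1558] axial N -0.4 f [-0.   0.7 -0.4]
```

```bash
python3 -m handwheel '[[[0,0,0.001],[0,0,0]],[[0,0,0.0014],[0,0,0]],[[0,0,0.0014],[0,0,0]]]'>/dev/null; python3 f.py
python3 -m handwheel '[[[0,0,0.001],[0,0,0]],[[0,0,0.001],[0,0,0]],[[0,0,0.001],[0,0,0]]]'>/dev/null; python3 f.py
```

```text
25.35 [0.4411 0.2719 0.1557] axial N 6.58 f [-2.3  0.1  6.6]
25.65 [0.4412 0.272  0.1557] axial N 10.34 f [-3.4 -1.6 10.3]
```

```bash
python3 -m handwheel '[[[0,0,-0.001],[0,0,0]],[[0,0,-0.001],[0,0,0]]]' >/dev/null; python3 f.py
python3 -m handwheel '[[[0,0,0],[0,0,0]],[[0,0,0],[0,0,0]],[[0,0,0],[0,0,0]],[[0,0,0],[0,0,0]],[[0,0,0],[0,0,0]],[[0,0,0],[0,0,0]],[[0,0,0],[0,0,0]],[[0,0,0],[0,0,0]]]' 1 80
python3 -m handwheel '[[[0,0,-0.02],[0,0,0]],[[0,0,-0.05],[0,0,0]],[[0,0,-0.1],[0,0,0]],[[0,0,-0.17],[0,0,0]],[[0,0,-0.23],[0,0,0]],[[0,0,-0.27],[0,0,0]],[[0,0,-0.29],[0,0,0]],[[0,0,-0.29],[0,0,0]],[[0,0,-0.29],[0,0,0]]]' >/dev/null; python3 f.py
python3 snap.py wrist w5; python3 snap.py side s5; python3 snap.py top t5
python3 - <<'E'
from h import *
np.set_printoptions(precision=4,suppress=True)
w=load('w5')
m=mask(w['p'],3,14,150,90,(285,190,355,270));P=dep(w,m);q=P[P[:,2]>P[:,2].max()-.006]
print('top',q.mean(0),np.ptp(q[:,2]))
B=np.zeros_like(m);B[170:270,280:365]=1;P=dep(w,B);c=P[(P[:,2]>.130)&(P[:,2]<.150)];print('collar',np.percentile(c[:,2],[5,50,95]))
a,b=load('side0'),load('s5');D=np.abs(a['p'].astype(int)-b['p']).max(2)>40;D[:200,:120]=0
n,l,st,ce=cv2.connectedComponentsWithStats(D.astype(np.uint8));print([s.tolist() for s in st[1:] if s[4]>15])
cv2.imwrite('pics/fin.png',np.vstack([b['p'][130:430,130:570]])[:,:,::-1])
E
```

```text
25.85 [0.4412 0.272  0.1557] axial N 8.1 f [-1.8 -0.2  8.1]
time_s: 26.65
position: [0.4411, 0.2719, 0.1551]
tool_rot: [[-0.298, 0.955, -0.001], [0.955, 0.298, 0.001], [0.001, -0.0, -1.0]]
ft_force: [-0.8, -0.7, 0.2]
grip_width: 0.085
gripper_force: 0.0
27.55 [0.4409 0.2716 0.2993] axial N 1.69 f [0.2 0.2 1.7]
top [0.4404 0.2733 0.2005] 0.005444536425618346
collar [0.1338 0.1402 0.142 ]
[[120, 0, 55, 11, 293], [151, 0, 96, 130, 5199], [177, 4, 20, 2, 22], [120, 10, 27, 10, 184], [79, 278, 117, 202, 13543], [311, 288, 11, 10, 74], [38, 317, 43, 88, 1584], [0, 334, 7, 6, 19], [278, 335, 35, 37, 603], [0, 349, 13, 9, 51], [0, 349, 52, 94, 2943], [245, 366, 185, 114, 11602]]
```

View pics/fin.png

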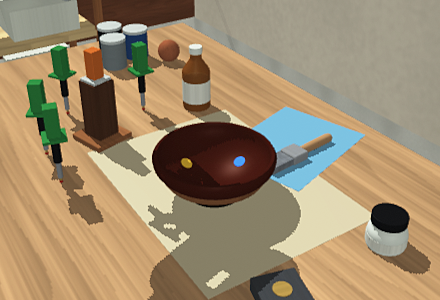

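The gauge stands home in its holder (crop (93,65)), its top at 0.2005 m as before. The bowl, block, bottle, jar and brush are where they were, and only shadows changed. Handing in.

```bash
python3 -c "
from rig import *;print(close_job())"
```

```text
the job is handed in; nothing more can be done
None
```

The gauge was zeroed on the brass pad, pressed on yellow and then blue at about 3.5–4 N each, and put back fully home in its holder and released; nothing else shifted in the final images, and the job was handed in at about 28 s.

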